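Move the condiments to the new tray in handle order

ROBOT

A 7-joint arm with a two-finger parallel gripper is mounted at the origin on a cart in front of the work surface, level with it; the furniture and walls round the work are solid. World frame = base frame: x ahead of the robot, y to its left, z up, the work surface at z = 0. Lengths are in m, angles in rad, forces in N, time in s.
With the tool pointing down it reaches from about 0.425 to 0.875 m from the base axis. Payload 4.7 kg.
Tool frame: the origin (TCP) lies midway between the tips of the shut fingers; the grasp point (between the pads) lies 19 mm behind it; z points along the fingers, y is the line along which they close (so a half turn about z gives the same grasp; the last joint's range is limited). The gripper opens to 87 mm and grips with 3 to 60 N. Pads are 19 mm wide; open, the fingers measure 117 mm over their backs; the gripper's body (75 mm by 190 mm) begins 51 mm behind the grasp point.
Start: joints at [1.183, 0.321, -0.07, 1.45, 0.023, 1.371, -0.057], TCP at [0.254, -0.598, 0.223] pointing down, gripper open.
Joint ranges: [-2.86, 2.86], [-0.3, 2.09], [-1.38, 1.24], [0.06, 2.45], [-1.56, 4.7], [0.09, 2.05], [-2.69, 2.69]. Speed limits (rad/s): [2.57, 2.57, 3.14, 3.14, 3.14, 3.14, 3.14].

INTERFACE

Orientations are given as a rotation vector (axis times angle).
In Python, from bench import ctrl gives the robot as it stands.
- The arm moves only by the tool inch_along, called by a JSON object that holds its "name" and its "arguments", one argument or row to a line. Schema: {"type":"object","properties":{"deltas":{"type":"array","items":{"type":"array","items":{"type":"number"},"minItems":5,"maxItems":5},"minItems":1,"maxItems":20},"clamp_n":{"type":"number"},"only":{"type":"string"},"quiet":{"type":"boolean"},"lines":{"type":"string"}},"required":["deltas"],"additionalProperties":false}. deltas is a list of rows, 1 to 20 of them, each of 5 numbers: dx, dy, dz in units of 5 mm, then a turn about the tool's z in rad, then the opening from 0.0 (shut) to 1.0 (fully open); each row is the pose to reach, as a shift and turn from the pose commanded when the call began, along the tool's axes at that moment; what a row does not reach only later rows make up. A row lasts 1/10 s, in which the tool goes at most 0.05 m and 0.15 rad, less where a joint would pass 70% of its speed; a pose out of reach is approached as far as the arm can. The fingers move at their own pace and stop on an object; clamp_n is the grip in N (left out, the last holds). Time passes only in rows, so rows that do not move let the fingers close. The tool returns the time, the measured TCP pose, the force, the opening and the grip force at its end. only (a regular expression) keeps the lines of the reply that match it, lines (a string "A,B") keeps lines A to B, and quiet returns only ok. Input that does not fit is refused with a message, and nothing moves.
- ctrl.get_state(): the state, without advancing time (a new reading comes with each control period).
- ctrl.get_image(name): name is "side" or "top"; returns the picture (384x512x3 uint8, red, green, blue); there is no depth.
- ctrl.camera_model(name): a dict with "vertical_fov" (degrees; the focal length in pixels is half the picture's height over the tangent of half this angle, whatever the lens; pixels are square), "cx", "cy" (the principal point, pixels), "rvec" (rotation vector, rad) and "tvec" (3), from world to camera coordinates, as OpenCV has them. Camera axes: x right, y down, z forward; pixel columns grow to the right and rows downward; lengths in m; the calibration is good to about 2 mm. A picture is of the moment at which its call begins. camera_model takes no time and is no camera call.
- ctrl.close_job(): hands the job in; it is judged then, once.
The state is a dict: "time": time; "joint_positions": joint angles; "qd": joint speeds; "joint_torque": joint torques, N m; "position": TCP position; "tool_rot": TCP orientation; "ft_force": force on the tool from outside, world axes, zero at the start; "torque": the same for the moment, N m; "grip_width": opening from 0.0 (shut) to 1.0 (fully open); "grip_force": force on a finger pad.
Only numpy, scipy, OpenCV 4.12 (cv2) and the standard library are available. Lean on these libraries where they do the work, as an engineer would, in place of code of your own. Each camera call takes 0.05 s, during which the arm holds its last target. There are 200 camera calls.

TASK

Move the four containers one by one from the old dark tray into the new light tray, one to a bay, keeping their order as counted from the handle: the one next to the handle of the old tray goes next to the handle of the new tray, and so on to the far end. The handles are at opposite ends, so the row comes out reversed as you see it. Keep the containers upright all the way and leave each standing on the floor of its bay.

Things in the scene. Friction and masses are not known exactly. Their poses are not given: they have to be found in the camera images.
- old_tray: Old dark wood tray, fixed, full at the start, each container on a cork pad: a row of four square bays along its y, 74 x 74 mm inside, centres x = 0, y = +-40, +-120 mm. Outside 86 (x) by 326 mm (y); floor 6 mm thick; walls and dividers 6 mm thick, 22 mm high. Handle: upright slotted board 12 mm thick, 70 mm high, at the +y (left from the robot) end (y = +167 mm). Origin: centre of underside, z up.
- new_tray: New light wood tray, fixed, empty at the start, no pads: a row of four square bays along its y, 74 x 74 mm inside, centres x = 0, y = +-40, +-120 mm. Outside 86 (x) by 326 mm (y); floor 6 mm thick; walls and dividers 6 mm thick, 22 mm high. Handle: upright slotted board 12 mm thick, 70 mm high, at the -y (right from the robot) end (y = -167 mm). Origin: centre of underside, z up.
- spice_jar: Slim round glass spice jar with a red cap, 41 mm in diameter, 105 mm high, straight sides. Loose, stands upright on its cork pad in a bay of the old tray at the start. Origin at the centre of its underside, z up along its axis.
- salt_shaker: Round salt shaker, clear glass with white salt and a grey perforated cap, 44 mm in diameter up to 74 mm, cap 34 mm in diameter on top, 90 mm high. Loose, stands upright on its cork pad in a bay of the old tray at the start. Origin at the centre of its underside, z up along its axis.
- tin: Short wide food tin with a printed paper label, straight cylinder 57 mm in diameter, 72 mm high. Loose, stands upright on its cork pad in a bay of the old tray at the start. Origin at the centre of its underside, z up along its axis.
- pepper_mill: Turned wooden pepper mill with a small steel knob, 114 mm high; foot 50 mm in diameter up to 22 mm, straight body 44 mm in diameter from 30 to 98 mm, head 47 mm in diameter above that. Loose, stands upright on its cork pad in a bay of the old tray at the start. Origin at the centre of its underside, z up along its axis.
- pad_spice_jar: Round cork pad, 70 mm in diameter, 3 mm thick, fixed on the floor of the bay of the old tray in which the spice jar stands at the start (it stays there and so marks that place). Origin at the centre of its underside.
- pad_salt_shaker: Round cork pad, 70 mm in diameter, 3 mm thick, fixed on the floor of the bay of the old tray in which the salt shaker stands at the start (it stays there and so marks that place). Origin at the centre of its underside.
- pad_tin: Round cork pad, 70 mm in diameter, 3 mm thick, fixed on the floor of the bay of the old tray in which the tin stands at the start (it stays there and so marks that place). Origin at the centre of its underside.
- pad_pepper_mill: Round cork pad, 70 mm in diameter, 3 mm thick, fixed on the floor of the bay of the old tray in which the pepper mill stands at the start (it stays there and so marks that place). Origin at the centre of its underside.

How it is judged:
At the end, for the whole second after the job is handed in: Each container is upright (0.15 rad), at rest on the new tray's floor, centre within 19 mm of the bay centre along both tray axes (anywhere inside the bay), in the bay whose number from the new handle equals that of its start bay (its pad) from the old handle (((y of pad_spice_jar in the frame of old_tray between 0.1 and 0.14 m and y of spice_jar in the frame of new_tray between -0.139 and -0.101 m) or (y of pad_spice_jar in the frame of old_tray between 0.02 and 0.06 m and y of spice_jar in the frame of new_tray between -0.059 and -0.021 m) or (y of pad_spice_jar in the frame of old_tray between -0.06 and -0.02 m and y of spice_jar in the frame of new_tray between 0.021 and 0.059 m) or (y of pad_spice_jar in the frame of old_tray between -0.14 and -0.1 m and y of spice_jar in the frame of new_tray between 0.101 and 0.139 m)) and x of spice_jar in the frame of new_tray between -0.019 and 0.019 m and z of spice_jar in the frame of new_tray between 0.002 and 0.01 m and angle between each of spice_jar, salt_shaker, tin, pepper_mill's own z axis and vertical below 0.15 rad and linear speed of each of spice_jar, salt_shaker, tin, pepper_mill below 0.02 m/s and angular speed of each of spice_jar, salt_shaker, tin, pepper_mill below 0.2 rad/s and ((y of pad_salt_shaker in the frame of old_tray between 0.1 and 0.14 m and y of salt_shaker in the frame of new_tray between -0.139 and -0.101 m) or (y of pad_salt_shaker in the frame of old_tray between 0.02 and 0.06 m and y of salt_shaker in the frame of new_tray between -0.059 and -0.021 m) or (y of pad_salt_shaker in the frame of old_tray between -0.06 and -0.02 m and y of salt_shaker in the frame of new_tray between 0.021 and 0.059 m) or (y of pad_salt_shaker in the frame of old_tray between -0.14 and -0.1 m and y of salt_shaker in the frame of new_tray between 0.101 and 0.139 m)) and x of salt_shaker in the frame of new_tray between -0.019 and 0.019 m and z of salt_shaker in the frame of new_tray between 0.002 and 0.01 m and ((y of pad_tin in the frame of old_tray between 0.1 and 0.14 m and y of tin in the frame of new_tray between -0.139 and -0.101 m) or (y of pad_tin in the frame of old_tray between 0.02 and 0.06 m and y of tin in the frame of new_tray between -0.059 and -0.021 m) or (y of pad_tin in the frame of old_tray between -0.06 and -0.02 m and y of tin in the frame of new_tray between 0.021 and 0.059 m) or (y of pad_tin in the frame of old_tray between -0.14 and -0.1 m and y of tin in the frame of new_tray between 0.101 and 0.139 m)) and x of tin in the frame of new_tray between -0.019 and 0.019 m and z of tin in the frame of new_tray between 0.002 and 0.01 m and ((y of pad_pepper_mill in the frame of old_tray between 0.1 and 0.14 m and y of pepper_mill in the frame of new_tray between -0.139 and -0.101 m) or (y of pad_pepper_mill in the frame of old_tray between 0.02 and 0.06 m and y of pepper_mill in the frame of new_tray between -0.059 and -0.021 m) or (y of pad_pepper_mill in the frame of old_tray between -0.06 and -0.02 m and y of pepper_mill in the frame of new_tray between 0.021 and 0.059 m) or (y of pad_pepper_mill in the frame of old_tray between -0.14 and -0.1 m and y of pepper_mill in the frame of new_tray between 0.101 and 0.139 m)) and x of pepper_mill in the frame of new_tray between -0.019 and 0.019 m and z of pepper_mill in the frame of new_tray between 0.002 and 0.01 m); the robot touches nothing.
It fails at once if a container is tipped by more than 0.6 rad (angle between any of spice_jar, salt_shaker, tin, pepper_mill's own z axis and vertical above 0.6 rad).
It also fails if it takes over 88 s, if anything falls off the work surface, if the arm or the gripper's body presses on something with over 40 N, if the wrist force passes 120 N, or if a joint passes its speed limit or range.

## Working session

There is one attempt and no reset: what is moved stays moved. The work goes in short steps, Python scripts to look and compute and a tool call to move; the robot and the scene stay as the last step left them, time stands still between calls to the robot, and variables do not carry over. Pictures are saved under pics/ and viewed, at most 14 in all, crops included, and the job is handed in when it is done.

```bash
ls; mkdir -p pics
```

Run:
```python
from bench import ctrl
import cv2
for n in("side","top"):
    cv2.imwrite(f"pics/{n}0.png",ctrl.get_image(n)[:,:,::-1]); print(n,ctrl.camera_model(n))
print(ctrl.get_state())
```

```text
bench.py
pics
side {'vertical_fov': 51.469520768273256, 'cx': 257.99343105648234, 'cy': 188.23844626215083, 'rvec': array([ 0.39732072, -2.4149087 ,  1.63874763]), 'tvec': array([0.52605305, 0.09218697, 0.72300832])}
top {'vertical_fov': 42.43247889524965, 'cx': 259.65885547513034, 'cy': 184.7094140964907, 'rvec': array([ 2.16894179, -2.11605928,  0.19647167]), 'tvec': array([0.0167247 , 0.54722524, 0.96261942])}
{'time': 0.1, 'joint_positions': array([ 1.18307537,  0.32177658, -0.07009585,  1.45155449,  0.02260195,
        1.370825  , -0.05691768]), 'qd': array([ 0.00031513, -0.00086735, -0.00059536, -0.0028451 , -0.00012822,
        0.00042504, -0.00052853]), 'joint_torque': array([-3.28104852e-04, -4.92574811e+01, -4.05669976e-01, -3.13397777e+01,
       -6.40054978e-02,  3.94848967e-02,  1.04337239e-04]), 'position': array([ 0.25397388, -0.59777771,  0.22155225]), 'tool_rot': array([-3.07670865e+00, -6.26630530e-01,  6.98645119e-04]), 'ft_force': array([ 0.268065  , -0.65329323,  0.63505389]), 'torque': array([ 0.01884539, -0.07718162,  0.00775373]), 'grip_force': 0.0, 'grip_width': 1.0028974547910707}
```

View pics/top0.png

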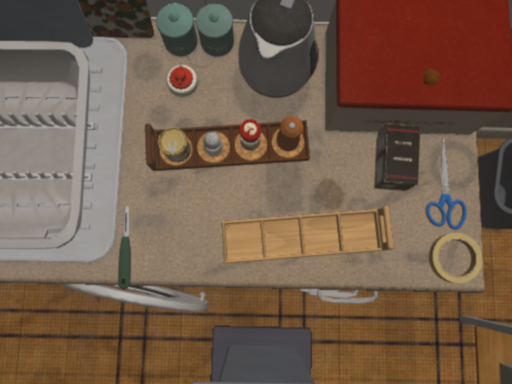

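View pics/side0.png

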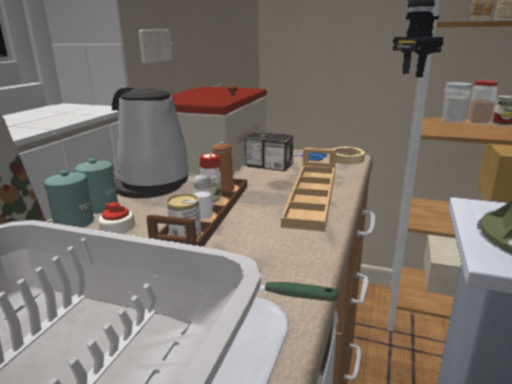

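Top view: the old tray spans about (147–310, 120–170) with its handle on the left. From the handle it holds tin (174,145), salt (212,145), jar (250,133), mill (290,130). The new tray spans about (222–393, 208–262) with its handle on the right. I'll zoom in next.

Run:
```python
import cv2,numpy as np
t=cv2.imread("pics/top0.png")[105:275,135:405]; s=cv2.imread("pics/side0.png")[125:255,140:345]
cv2.imwrite("pics/tz.png",cv2.resize(t,None,fx=2.96,fy=2.96,interpolation=cv2.INTER_CUBIC))
cv2.imwrite("pics/sz.png",cv2.resize(s,None,fx=3.9,fy=3.9,interpolation=cv2.INTER_CUBIC))
```

```text
(no output)
```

View pics/tz.png

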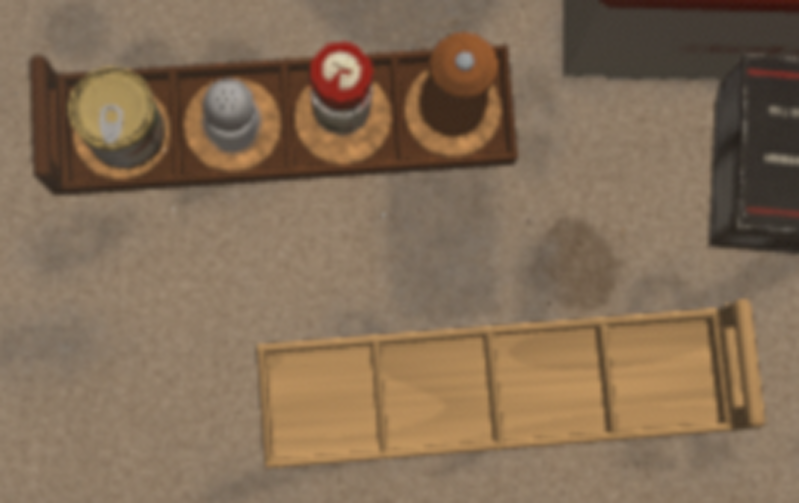

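View pics/sz.png

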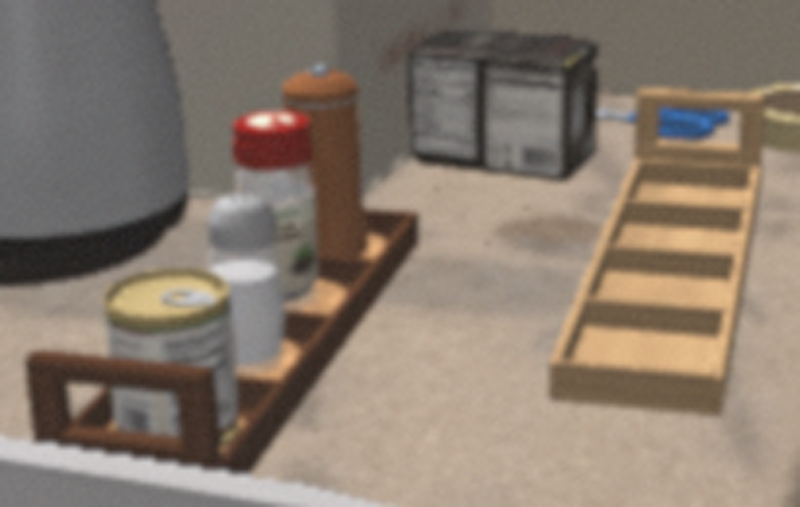

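Top crop: the new tray's +y rim corners are at crop (258,345) and (268,465). The cap tops are tin (112,108), salt (230,103), jar (341,72) and knob (465,60). In the side crop the same rim corners are at (550,368) and (722,378). Next step is to segment and triangulate.

Create h.py:
```python
import cv2,numpy as np
from bench import ctrl
def cam(n):
    m=ctrl.camera_model(n); f=192/np.tan(np.radians(m["vertical_fov"]/2))
    K=np.array([[f,0,m["cx"]],[0,f,m["cy"]],[0,0,1]]); R=cv2.Rodrigues(m["rvec"])[0]
    return K,R,np.array(m["tvec"])
def plane(n,uv,z):
    K,R,t=cam(n); c=-R.T@t; d=R.T@np.linalg.inv(K)@[uv[0],uv[1],1]
    return c+d*(z-c[2])/d[2]
def tri(ut,us):
    P=[K@np.c_[R,t] for K,R,t in (cam("top"),cam("side"))]
    X=cv2.triangulatePoints(P[0],P[1],np.float64(ut),np.float64(us)).ravel(); X=X[:3]/X[3]
    e=[ (p@np.r_[X,1])[:2]/(p@np.r_[X,1])[2]-u for p,u in zip(P,(ut,us))]
    return X,np.abs(e).max()
tz=lambda u,v:((u+.5)/2.96+134.5,(v+.5)/2.96+104.5)
sz=lambda u,v:((u+.5)/3.9+139.5,(v+.5)/3.9+124.5)
```

Run:
```python
from h import *
np.set_printoptions(precision=4,suppress=True)
for n,a,b in [("new+y+x",(258,345),(550,368)),("new+y-x",(268,465),(722,378)),("tin",(112,106),(168,298)),("jar",(341,71),(272,121)),("knob",(465,60),(319,69)),
  ("old far rim near corner",(516,160),(417,240)),("handle new top +x",(742,300),(638,92)),("handle new top -x",(755,425),(764,95)),("handle old top -x",(40,180),(212,375)),("handle old top +x",(35,62),(30,357))]:
    print(n,*tri(tz(*a),sz(*b)))
T=cv2.imread("pics/top0.png"); H=cv2.cvtColor(T,cv2.COLOR_BGR2HSV)
for p in [(240,240),(330,235),(150,150),(230,166),(300,150),(200,190),(176,140),(176,158)]: print(p,H[p[1],p[0]])
def big(m,box):
    k=np.zeros_like(m); k[box[1]:box[3],box[0]:box[2]]=255
    m=cv2.morphologyEx(m&k,cv2.MORPH_CLOSE,np.ones((5,5)))
    return max(cv2.findContours(m,0,2)[0],key=cv2.contourArea)
red=big(cv2.inRange(H,(0,150,80),(6,255,255))|cv2.inRange(H,(172,150,80),(180,255,255)),(230,110,270,150))
print("red",cv2.minEnclosingCircle(red))
new=big(cv2.inRange(H,(10,95,90),(25,255,255)),(215,200,400,270)); print("new",cv2.minAreaRect(new),cv2.boxPoints(cv2.minAreaRect(new)))
S=H[...,1].astype(int);V=H[...,2]
cork=cv2.inRange(H,(8,120,130),(20,255,255)); cork[:105]=0;cork[175:]=0
for c in cv2.findContours(cork,0,2)[0]:
    if cv2.contourArea(c)>60: print("cork",cv2.boundingRect(c),cv2.contourArea(c))
```

```text
new+y+x [0.473  0.1062 0.019 ] 0.25935033701256316
new+y-x [0.3901 0.0961 0.0215] 0.06431921535209995
tin [0.6258 0.2064 0.0782] 0.10320968082262993
jar [0.6443 0.0528 0.1156] 0.21499945389814457
knob [ 0.6519 -0.0274  0.1231] 0.2781300565035565
old far rim near corner [ 0.6128 -0.075   0.0035] 0.11755984697450117
handle new top +x [ 0.5064 -0.2198  0.0691] 0.014537456741948063
handle new top -x [ 0.4231 -0.226   0.0722] 0.02292713978960137
handle old top -x [0.5769 0.2542 0.0686] 1.1256322501936609
handle old top +x [0.6594 0.2629 0.0686] 1.498213546111657
(240, 240) [ 16 125 171]
(330, 235) [ 17 127 189]
(150, 150) [ 12 134  82]
(230, 166) [ 15  70 121]
(300, 150) [ 14 138 161]
(200, 190) [ 15  76 141]
(176, 140) [ 20 117 170]
(176, 158) [14 41 80]
red ((249.8563232421875, 128.99424743652344), 10.901851654052734)
new ((306.95086669921875, 234.95901489257812), (43.728763580322266, 169.9355926513672), 84.80557250976562) [[220.3525 220.877 ]
 [389.5902 205.4918]
 [393.5492 249.041 ]
 [224.3116 264.4262]]
cork (160, 149, 31, 16) 66.5
cork (235, 133, 32, 28) 341.0
cork (197, 132, 33, 31) 286.5
cork (272, 130, 32, 28) 220.0
cork (285, 116, 18, 16) 122.5
```

The heights come out right: tin 78, jar 116 and mill 123 mm, against 81, 114 and 123 expected. Now the tray poses, a check on the containers, and how close the kettle is.

Run:
```python
from h import *
from scipy.spatial.transform import Rotation as Ro
np.set_printoptions(precision=4,suppress=True)
print("salt",*tri(tz(230,95),sz(240,203)))
# new tray rim z=.022 : corners and divider ends -> local coords fit
px=[(258,345),(268,465),(375,341),(382,453),(490,331),(497,443),(604,322),(610,432)]
loc=np.array([(43,163),(-43,163),(40,80),(-40,80),(40,0),(-40,0),(40,-80),(-40,-80)])/1e3
W=np.array([plane("top",tz(*p),.022)[:2] for p in px])
def fit(loc,W):
    l0,w0=loc.mean(0),W.mean(0); R,_=Ro.align_vectors(np.c_[W-w0,0*W[:,0]],np.c_[loc-l0,0*loc[:,0]])
    y=R.as_rotvec()[2]; M=R.as_matrix()[:2,:2]; o=w0-M@l0; return y,o,M,(W-loc@M.T-o)
y,o,M,r=fit(loc,W); print("new yaw",y,o,"res mm",r*1e3)
for b in (-.12,-.04,.04,.12): print("bay",b,M@[0,b]+o)
# old: rim
px=[(508,46),(516,160),(55,190),(400,163),(291,170),(181,180),(398,55),(286,62),(176,72)]
loc=np.array([(43,-163),(-43,-163),(-43,163),(-43,-80),(-43,0),(-43,80),(43,-80),(43,0),(43,80)])/1e3
W=np.array([plane("top",tz(*p),.022)[:2] for p in px])
y,o,M,r=fit(loc,W); print("old yaw",y,o,"res mm",r*1e3)
for b in (.12,.04,-.04,-.12): print("bay",b,M@[0,b]+o)
for p in [(121,123),(232,125),(343,121),(453,110)]: print("pad",plane("top",tz(*p),.009))
print("kettle base edge z0",[plane("top",p,0.0) for p in [(250,85),(277,96),(305,88)]])
print("kettle front z.2",tri((318,50),(188,185)))
print("red knob",plane("top",(181,80),.04),plane("top",(182,95),0))
s=ctrl.get_state();print(s["position"],Ro.from_rotvec(s["tool_rot"]).as_matrix())
```

```text
salt [0.6302 0.1256 0.096 ] 0.7172492621901938
new yaw 0.1017001925172962 [ 0.4476 -0.0588] res mm [[-1.4428 -1.8016]
 [ 1.9143 -2.858 ]
 [-2.0747 -0.1667]
 [ 0.4783  1.4033]
 [-1.203  -0.7059]
 [ 1.0375  1.8423]
 [-1.0045 -0.9649]
 [ 2.295   3.2517]]
bay -0.12 [ 0.4598 -0.1782]
bay -0.04 [ 0.4516 -0.0986]
bay 0.04 [ 0.4435 -0.019 ]
bay 0.12 [0.4354 0.0606]
old yaw 0.09087718977418971 [0.636  0.0909] res mm [[-0.8067  1.013 ]
 [ 0.8391  2.4777]
 [-0.1301  3.439 ]
 [ 3.9318  2.4081]
 [ 4.006  -0.0392]
 [ 1.9288 -2.2245]
 [-2.2827 -2.39  ]
 [-2.5419 -1.7243]
 [-4.9444 -2.9598]]
bay 0.12 [0.6251 0.2104]
bay 0.04 [0.6324 0.1308]
bay -0.04 [0.6396 0.0511]
bay -0.12 [ 0.6469 -0.0286]
pad [0.6312 0.211  0.009 ]
pad [0.6319 0.1311 0.009 ]
pad [0.6371 0.0511 0.009 ]
pad [ 0.6476 -0.0283  0.009 ]
kettle base edge z0 [array([0.7764, 0.056 , 0.    ]), array([ 0.7529, -0.004 ,  0.    ]), array([ 0.7732, -0.0655,  0.    ])]
kettle front z.2 (array([ 0.8426, -0.1066, -0.0172]), np.float64(16.400773173348))
red knob [0.7678 0.2018 0.04  ] [0.7489 0.2042 0.    ]
[ 0.254  -0.5978  0.2216] [[ 0.9203  0.3911 -0.0008]
 [ 0.3911 -0.9203  0.0016]
 [-0.0001 -0.0018 -1.    ]]
```

Containers sit within about 5 mm of their bay centres, and the pads agree. The mill is tight between the kettle and the red bin, so I'm checking the bin before choosing the grasp yaw.

Run:
```python
from h import *
np.set_printoptions(precision=4,suppress=True)
print("bin foot",plane("top",(327,131),0),"lid corner",plane("top",(338,107),.16),plane("top",(338,107),.2))
t=cv2.imread("pics/top0.png")[0:200,230:430]; cv2.imwrite("pics/bz.png",cv2.resize(t,None,fx=3,fy=3,interpolation=cv2.INTER_CUBIC))
```

```text
bin foot [ 0.6765 -0.1142 -0.    ] lid corner [ 0.6775 -0.1101  0.16  ] [ 0.664 -0.103  0.2  ]
```

View pics/bz.png

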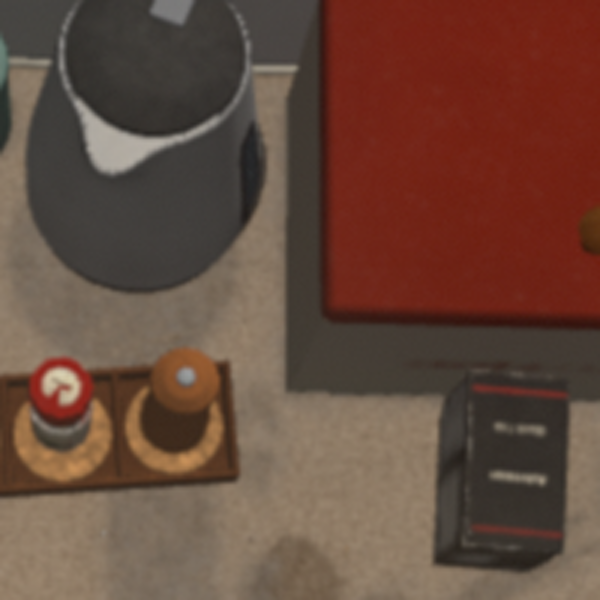

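Kettle front is at about x 0.753. The bin corner is at (0.676, -0.112) and it is tall. I'll take the mill and jar at yaw 2.69, with the hand slanted clear of both. Salt and tin go at 1.67, closing across the row.

Create go.py:
```python
import sys,numpy as np
from bench import ctrl
from scipy.spatial.transform import Rotation as Ro
# usage: go.py x y z yaw -> shift and turn in the tool axes
x,y,z,yaw=map(float,sys.argv[1:5]); s=ctrl.get_state()
R=Ro.from_rotvec(s["tool_rot"]).as_matrix(); now=np.arctan2(R[1,0],R[0,0])
t=(now-yaw+np.pi)%(2*np.pi)-np.pi
print(s["time"],s["position"].round(4),"yaw %.3f"%now,"shift",(R.T@(np.array([x,y,z])-s["position"])).round(4),"turn %.3f"%t,"j7 %.2f"%s["joint_positions"][6],"F",s["ft_force"].round(1))
```

```bash
python3 go.py .65 -.028 .20 2.69
```

```text
0.1 [ 0.254  -0.5978  0.2216] yaw 0.402 shift [ 0.5873 -0.3695  0.0222] turn -2.288 j7 -0.06 F [ 0.3 -0.7  0.6]
```
Straight line in xy passes ok. Turn while moving -2.288: 16 rows. Opening: 0.75 (65mm) for the mill approaching (head 47).

The manual's scale: shifts go in units of 5 mm. Converting my numbers, 0.587 m is 117.4, -0.37 m is -74.

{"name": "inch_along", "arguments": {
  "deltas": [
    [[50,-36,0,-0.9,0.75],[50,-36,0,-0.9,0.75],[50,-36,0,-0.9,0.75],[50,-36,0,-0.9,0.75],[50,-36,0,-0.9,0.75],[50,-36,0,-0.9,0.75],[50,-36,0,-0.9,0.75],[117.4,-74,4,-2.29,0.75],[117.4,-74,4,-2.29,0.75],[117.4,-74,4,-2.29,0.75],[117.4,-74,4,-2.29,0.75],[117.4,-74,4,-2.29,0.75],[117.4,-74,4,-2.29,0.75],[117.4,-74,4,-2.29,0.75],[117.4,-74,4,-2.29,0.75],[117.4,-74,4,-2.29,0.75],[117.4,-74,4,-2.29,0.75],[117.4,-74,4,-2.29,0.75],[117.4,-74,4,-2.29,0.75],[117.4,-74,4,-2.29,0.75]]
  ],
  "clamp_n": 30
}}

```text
refused: deltas[0]: the value is too long (schema: maxItems 5). Nothing was moved.
```

Nothing moved. I misread the format; it is a list of rows, each a list of 5 numbers. Resending.

{"name": "inch_along", "arguments": {
  "deltas": [
    [50,-36,0,-0.9,0.75],
    [50,-36,0,-0.9,0.75],
    [50,-36,0,-0.9,0.75],
    [50,-36,0,-0.9,0.75],
    [50,-36,0,-0.9,0.75],
    [50,-36,0,-0.9,0.75],
    [50,-36,0,-0.9,0.75],
    [117.4,-74,4,-2.29,0.75],
    [117.4,-74,4,-2.29,0.75],
    [117.4,-74,4,-2.29,0.75],
    [117.4,-74,4,-2.29,0.75],
    [117.4,-74,4,-2.29,0.75],
    [117.4,-74,4,-2.29,0.75],
    [117.4,-74,4,-2.29,0.75],
    [117.4,-74,4,-2.29,0.75],
    [117.4,-74,4,-2.29,0.75],
    [117.4,-74,4,-2.29,0.75],
    [117.4,-74,4,-2.29,0.75],
    [117.4,-74,4,-2.29,0.75],
    [117.4,-74,4,-2.29,0.75]
  ],
  "clamp_n": 30
}}

```text
time: 2.1
position: [0.6496, -0.0288, 0.2024]
tool_rot: [-0.703, -3.062, 0.001]
ft_force: [0.4, 0.5, -1.2]
grip_width: 0.75
grip_force: 0.0
```

```bash
python3 go.py .65 -.028 .068 2.69
```

```text
2.1 [ 0.6496 -0.0288  0.2024] yaw 2.690 shift [-0.      0.001   0.1344] turn -0.000 j7 0.93 F [ 0.4  0.5 -1.2]
```

Scaled: 0.03 m is 6, 0.134 m is 26.8.

{"name": "inch_along", "arguments": {
  "deltas": [
    [0,0.2,6,0,0.75],
    [0,0.2,12,0,0.75],
    [0,0.2,17,0,0.75],
    [0,0.2,20,0,0.75],
    [0,0.2,23,0,0.75],
    [0,0.2,25,0,0.75],
    [0,0.2,26.6,0,0.75],
    [0,0.2,26.8,0,0.75]
  ]
}}

```text
time: 2.9
position: [0.6499, -0.0273, 0.0679]
tool_rot: [-0.701, -3.062, 0.0]
ft_force: [-0.4, 0.1, -0.7]
grip_width: 0.75
grip_force: 0.0
```

Run:
```python
from h import *
a=ctrl.get_image("side")[90:270,150:350,::-1]; b=ctrl.get_image("top")[60:220,180:380,::-1]
cv2.imwrite("pics/m1.png",np.hstack([cv2.resize(a,(400,360)),cv2.resize(b,(400,360))]))
```

```text
(no output)
```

View pics/m1.png

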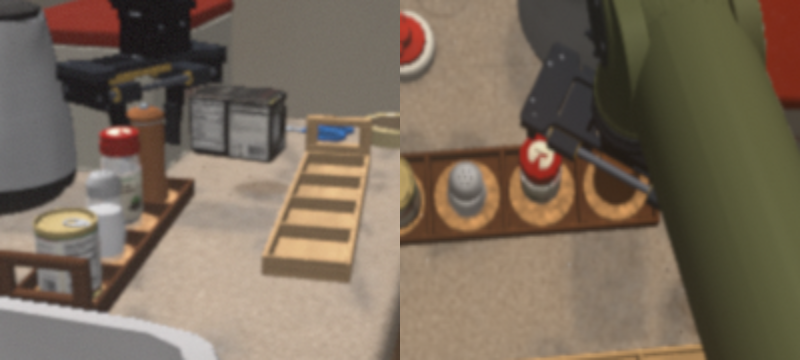

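The mill stands between the fingers (side panel about (150,120)) and nothing is touching. Gripping.

{"name": "inch_along", "arguments": {
  "deltas": [
    [0,0,0,0,0],
    [0,0,0,0,0],
    [0,0,0,0,0],
    [0,0,0,0,0],
    [0,0,0,0,0],
    [0,0,0,0,0]
  ],
  "clamp_n": 30
}}

```text
time: 3.6
position: [0.6505, -0.0271, 0.0689]
tool_rot: [0.7, 3.062, 0.0]
ft_force: [-0.1, 0.8, 0.7]
grip_width: 0.505
grip_force: 30.0
```

{"name": "inch_along", "arguments": {
  "deltas": [
    [0,0,-2,0,0],
    [0,0,-6,0,0],
    [0,0,-12,0,0],
    [0,0,-18,0,0],
    [0,0,-20,0,0],
    [0,0,-20,0,0]
  ]
}}

```text
time: 4.2
position: [0.6511, -0.0272, 0.1703]
tool_rot: [0.7, 3.059, 0.0]
ft_force: [0.3, -0.6, -1.7]
grip_width: 0.508
grip_force: 30.0
```

```bash
python3 go.py .4354 .0606 .168 2.69
```

```text
4.2 [ 0.6511 -0.0272  0.1703] yaw 2.692 shift [ 0.2324 -0.0147  0.0016] turn 0.002 j7 0.92 F [ 0.3 -0.6 -1.7]
```

Scaled: 0.015 m is 3, -0.003 m is -0.6.

{"name": "inch_along", "arguments": {
  "deltas": [
    [3,-0.2,0,0,0],
    [8,-0.6,0,0,0],
    [16,-1,0,0,0],
    [24,-1.6,0,0,0],
    [32,-2,0,0,0],
    [39,-2.4,0,0,0],
    [44,-2.8,0,0,0],
    [46,-2.9,0,0,0],
    [46.5,-2.94,0,0,0],
    [46.5,-2.94,0,0,0]
  ]
}}

```text
time: 5.2
position: [0.4348, 0.06, 0.1683]
tool_rot: [0.702, 3.062, -0.0]
ft_force: [-0.2, -0.5, -1.3]
grip_width: 0.504
grip_force: 30.0
```

```bash
python3 go.py .4354 .0606 .068 2.69;python3 - <<'E'
from h import *
a=ctrl.get_image("side")[90:270,200:400,::-1]; b=ctrl.get_image("top")[120:280,180:380,::-1]
cv2.imwrite("pics/m2.png",np.hstack([cv2.resize(a,(400,360)),cv2.resize(b,(400,360))]))
E
```

```text
5.2 [0.4348 0.06   0.1683] yaw 2.691 shift [-0.0003  0.0008  0.1003] turn 0.001 j7 1.00 F [-0.2 -0.5 -1.3]
```

View pics/m2.png

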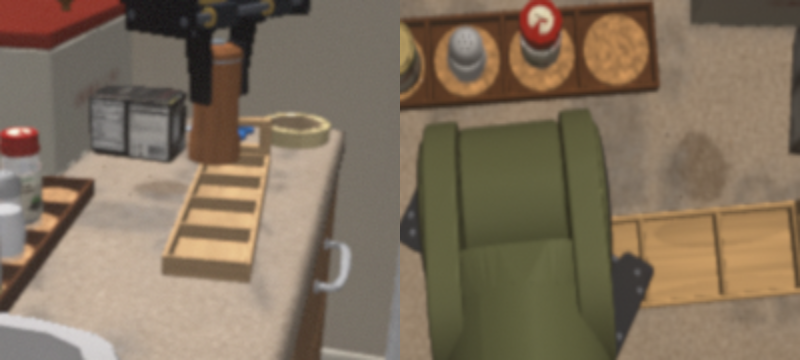

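The mill hangs upright over the near end of the new tray (side panel about (215,100)). Lowering it in with some care.

Scaled: 0.101 m is 20.2, 0.1 m is 20.

{"name": "inch_along", "arguments": {
  "deltas": [
    [0,0.2,6,0,0],
    [0,0.2,12,0,0],
    [0,0.2,16,0,0],
    [0,0.2,18,0,0],
    [0,0.2,19.2,0,0],
    [0,0.2,20,0,0],
    [0,0.2,20.2,0,0],
    [0,0.2,20.2,0,0]
  ]
}}

```text
time: 6.1
position: [0.4354, 0.0615, 0.0681]
tool_rot: [0.7, 3.061, 0.0]
ft_force: [0.0, -0.2, -0.9]
grip_width: 0.509
grip_force: 30.0
```

Scaled: 0.0025 m is 0.5, 0.002 m is 0.4.

{"name": "inch_along", "arguments": {
  "deltas": [
    [0,0,0.2,0,0],
    [0,0,0.4,0,0],
    [0,0,0.5,0,0]
  ]
}}

```text
time: 6.4
position: [0.4355, 0.0615, 0.0657]
tool_rot: [0.7, 3.061, -0.0]
ft_force: [-0.9, 0.2, 5.2]
grip_width: 0.503
grip_force: 30.0
```

{"name": "inch_along", "arguments": {
  "deltas": [
    [0,0,0,0,0.75],
    [0,0,0,0,0.75],
    [0,0,0,0,0.75],
    [0,0,-4,0,0.75],
    [0,0,-10,0,0.75],
    [0,0,-18,0,0.75],
    [0,0,-26,0,0.75],
    [0,0,-26,0,0.75]
  ]
}}

```text
time: 7.2
position: [0.4383, 0.0619, 0.2]
tool_rot: [0.699, 3.053, 0.001]
ft_force: [0.2, -0.8, 0.1]
grip_width: 0.75
grip_force: 0.0
```

```bash
python3 go.py .642 .052 .19 2.69
```

```text
7.2 [0.4383 0.0619 0.2   ] yaw 2.692 shift [-0.1877  0.0797  0.012 ] turn 0.002 j7 1.02 F [ 0.2 -0.8  0.1]
```

{"name": "inch_along", "arguments": {
  "deltas": [
    [-37.6,16,2,0,0.75],
    [-37.6,16,2,0,0.75],
    [-37.6,16,2,0,0.75],
    [-37.6,16,2,0,0.75],
    [-37.6,16,2,0,0.75],
    [-37.6,16,2,0,0.75]
  ]
}}

```text
time: 7.8
position: [0.6387, 0.0521, 0.1821]
tool_rot: [-0.7, -3.057, -0.003]
ft_force: [0.1, 0.2, 0.6]
grip_width: 0.745
grip_force: 0.0
```

```bash
python3 go.py .642 .052 .060 2.69;python3 - <<'E'
from h import *
a=ctrl.get_image("side")[90:270,200:400,::-1]; b=ctrl.get_image("top")[120:280,180:380,::-1]
cv2.imwrite("pics/m3.png",np.hstack([cv2.resize(a,(400,360)),cv2.resize(b,(400,360))]))
E
```

```text
7.8 [0.6387 0.0521 0.1821] yaw 2.692 shift [-0.0036  0.0013  0.1221] turn 0.002 j7 0.77 F [0.1 0.2 0.6]
```

View pics/m3.png

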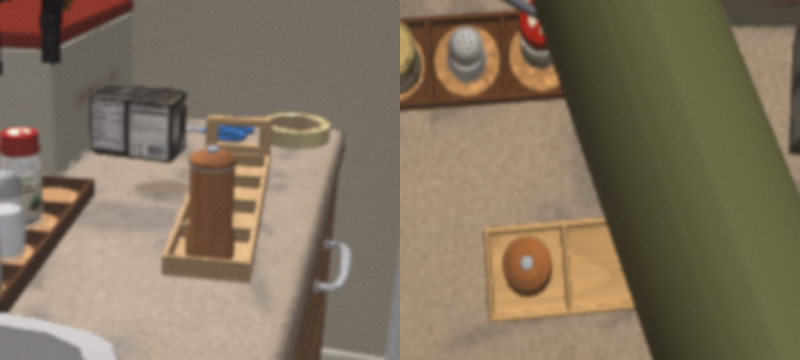

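The mill stands upright and centred in the end bay (top panel about (527,262)). Now the jar.

Scaled: 0.125 m is 25, 0.123 m is 24.6.

{"name": "inch_along", "arguments": {
  "deltas": [
    [0,0,6,0,0.75],
    [0,0,12,0,0.75],
    [0,0,17,0,0.75],
    [0,0,20,0,0.75],
    [0,0,23,0,0.75],
    [0,0,24.6,0,0.75],
    [0,0,25,0,0.75],
    [0,0,25,0,0.75]
  ]
}}

```text
time: 8.7
position: [0.6393, 0.0519, 0.0606]
tool_rot: [0.7, 3.062, 0.0]
ft_force: [1.0, -0.1, 0.8]
grip_width: 0.747
grip_force: 0.0
```

{"name": "inch_along", "arguments": {
  "deltas": [
    [0,0,0,0,0],
    [0,0,0,0,0],
    [0,0,0,0,0],
    [0,0,0,0,0],
    [0,0,0,0,0],
    [0,0,0,0,0],
    [0,0,0,0,0]
  ],
  "clamp_n": 30
}}

```text
time: 9.4
position: [0.6392, 0.0521, 0.0603]
tool_rot: [0.7, 3.062, 0.001]
ft_force: [1.6, 0.6, 1.2]
grip_width: 0.461
grip_force: 29.7
```

Scaled: -0.12 m is -24, -0.115 m is -23.

{"name": "inch_along", "arguments": {
  "deltas": [
    [0,0,-2,0,0],
    [0,0,-6,0,0],
    [0,0,-12,0,0],
    [0,0,-18,0,0],
    [0,0,-23,0,0],
    [0,0,-24,0,0],
    [0,0,-24,0,0]
  ]
}}

```text
time: 10.1
position: [0.6391, 0.0516, 0.1806]
tool_rot: [0.701, 3.061, -0.0]
ft_force: [-0.3, 0.2, -2.0]
grip_width: 0.471
grip_force: 29.7
```

```bash
python3 go.py .4435 -.019 .167 1.67
```

```text
10.1 [0.6391 0.0516 0.1806] yaw 2.692 shift [ 0.1454 -0.1487  0.0134] turn 1.022 j7 0.77 F [-0.3  0.2 -2. ]
```

{"name": "inch_along", "arguments": {
  "deltas": [
    [2,-2,0,0.1,0],
    [6,-6,0,0.22,0],
    [11,-11,0,0.36,0],
    [16,-16,0,0.5,0],
    [21,-21,0,0.64,0],
    [25,-25.6,0,0.78,0],
    [27.6,-28.2,0,0.92,0],
    [28.8,-29.4,0,1.02,0],
    [29.1,-29.74,0,1.02,0],
    [29.1,-29.74,0,1.02,0],
    [29.1,-29.74,0,1.02,0]
  ]
}}

```text
time: 11.2
position: [0.4433, -0.0186, 0.1795]
tool_rot: [-2.103, -2.332, -0.0]
ft_force: [1.1, 0.8, -0.6]
grip_width: 0.468
grip_force: 29.7
```

```bash
python3 go.py .4435 -.019 .058 1.67
```

```text
11.2 [ 0.4433 -0.0186  0.1795] yaw 1.674 shift [-0.0005  0.0002  0.1215] turn 0.004 j7 0.15 F [ 1.1  0.8 -0.6]
```

{"name": "inch_along", "arguments": {
  "deltas": [
    [0,0,6,0,0],
    [0,0,12,0,0],
    [0,0,18,0,0],
    [0,0,21.2,0,0],
    [0,0,22.8,0,0],
    [0,0,23.6,0,0],
    [0,0,24,0,0],
    [0,0,24.4,0,0],
    [0,0,24.6,0,0],
    [0,0,24.6,0,0]
  ]
}}

```text
time: 12.2
position: [0.4436, -0.019, 0.0574]
tool_rot: [2.106, 2.33, 0.0]
ft_force: [-0.4, -0.1, -1.0]
grip_width: 0.465
grip_force: 29.7
```

{"name": "inch_along", "arguments": {
  "deltas": [
    [0,0,0.2,0,0],
    [0,0,0.4,0,0],
    [0,0,0.4,0,0]
  ]
}}

```text
time: 12.5
position: [0.4443, -0.0191, 0.0569]
tool_rot: [2.105, 2.329, -0.0]
ft_force: [-2.6, 0.8, 12.1]
grip_width: 0.465
grip_force: 29.8
```

{"name": "inch_along", "arguments": {
  "deltas": [
    [0,0,0,0,0.8],
    [0,0,0,0,0.8],
    [0,0,0,0,0.8],
    [0,0,-4,0,0.8],
    [0,0,-10,0,0.8],
    [0,0,-18,0,0.8],
    [0,0,-24,0,0.8],
    [0,0,-24,0,0.8]
  ]
}}

```text
time: 13.3
position: [0.4461, -0.0191, 0.1791]
tool_rot: [2.102, 2.325, 0.005]
ft_force: [0.1, 0.2, 0.2]
grip_width: 0.799
grip_force: 0.0
```

```bash
python3 go.py .631 .129 .17 1.67
```

Run:
```python
from h import *
a=ctrl.get_image("side")[90:270,160:360,::-1]
cv2.imwrite("pics/m4.png",cv2.resize(a,(400,360)))
```

```text
13.3 [ 0.4461 -0.0191  0.1791] yaw 1.672 shift [0.1287 0.1988 0.0101] turn 0.002 j7 0.15 F [0.1 0.2 0.2]
```

View pics/m4.png

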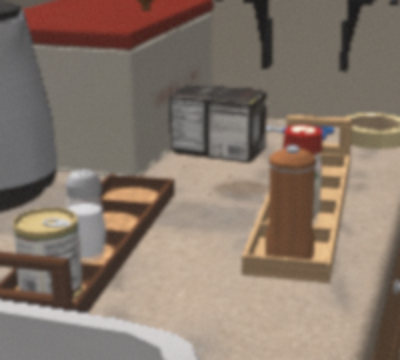

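The jar stands behind the mill and both are upright. On to the salt shaker.

Scaled: 0.2 m is 40, 0.1287 m is 25.74.

{"name": "inch_along", "arguments": {
  "deltas": [
    [25.74,40,2,0,0.8],
    [25.74,40,2,0,0.8],
    [25.74,40,2,0,0.8],
    [25.74,40,2,0,0.8],
    [25.74,40,2,0,0.8],
    [25.74,40,2,0,0.8],
    [25.74,40,2,0,0.8],
    [25.74,40,2,0,0.8]
  ]
}}

```text
time: 14.15
position: [0.6281, 0.1282, 0.164]
tool_rot: [-2.107, -2.33, 0.004]
ft_force: [0.4, -0.6, -0.9]
grip_width: 0.8
grip_force: 0.0
```

```bash
python3 go.py .631 .129 .045 1.67
```

Run:
```python
from h import *
a=ctrl.get_image("side")[130:280,140:340,::-1]; b=ctrl.get_image("top")[90:240,130:330,::-1]
cv2.imwrite("pics/m5.png",np.hstack([cv2.resize(a,(400,300)),cv2.resize(b,(400,300))]))
```

```text
14.15 [0.6281 0.1282 0.164 ] yaw 1.671 shift [0.0006 0.0032 0.119 ] turn 0.001 j7 -0.39 F [ 0.4 -0.6 -0.9]
```

View pics/m5.png

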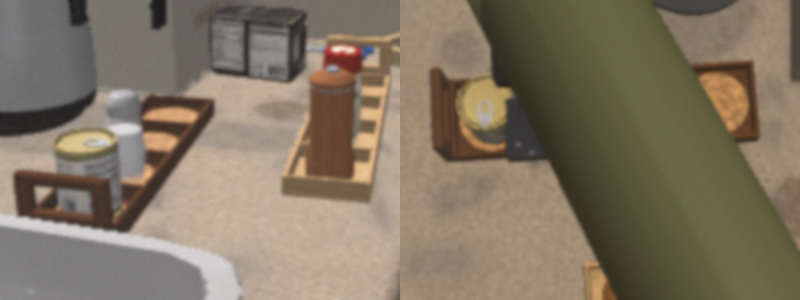

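The fingers straddle the salt shaker (side panel (125,130)) and the hand stays clear of the tin. Descending.

Scaled: 0.115 m is 23, 0.122 m is 24.4.

{"name": "inch_along", "arguments": {
  "deltas": [
    [0,0.2,6,0,0.8],
    [0,0.2,12,0,0.8],
    [0,0.2,17,0,0.8],
    [0,0.2,20,0,0.8],
    [0,0.2,23,0,0.8],
    [0,0.2,24,0,0.8],
    [0,0.2,24.4,0,0.8],
    [0,0.2,24.4,0,0.8]
  ]
}}

```text
time: 15.05
position: [0.6307, 0.1297, 0.0437]
tool_rot: [2.106, 2.33, 0.001]
ft_force: [0.6, -0.1, -0.1]
grip_width: 0.803
grip_force: 0.0
```

{"name": "inch_along", "arguments": {
  "deltas": [
    [0,0,0,0,0],
    [0,0,0,0,0],
    [0,0,0,0,0],
    [0,0,0,0,0],
    [0,0,0,0,0],
    [0,0,0,0,0],
    [0,0,0,0,0]
  ],
  "clamp_n": 30
}}

```text
time: 15.75
position: [0.6302, 0.1295, 0.0431]
tool_rot: [2.106, 2.331, -0.0]
ft_force: [-0.9, -0.6, 1.9]
grip_width: 0.447
grip_force: 29.8
```

The width reads 0.447 where 0.506 was expected for the glass. Looking before I lift.

Run:
```python
from h import *
a=ctrl.get_image("side")[130:280,140:340,::-1]; b=ctrl.get_image("top")[90:240,130:330,::-1]
cv2.imwrite("pics/m6.png",np.hstack([cv2.resize(a,(800,600),interpolation=2)]))
print([ctrl.get_state()["grip_width"] for _ in range(3)])
```

```text
[0.4461050909961896, 0.4461050909961896, 0.4461050909961896]
```

View pics/m6.png

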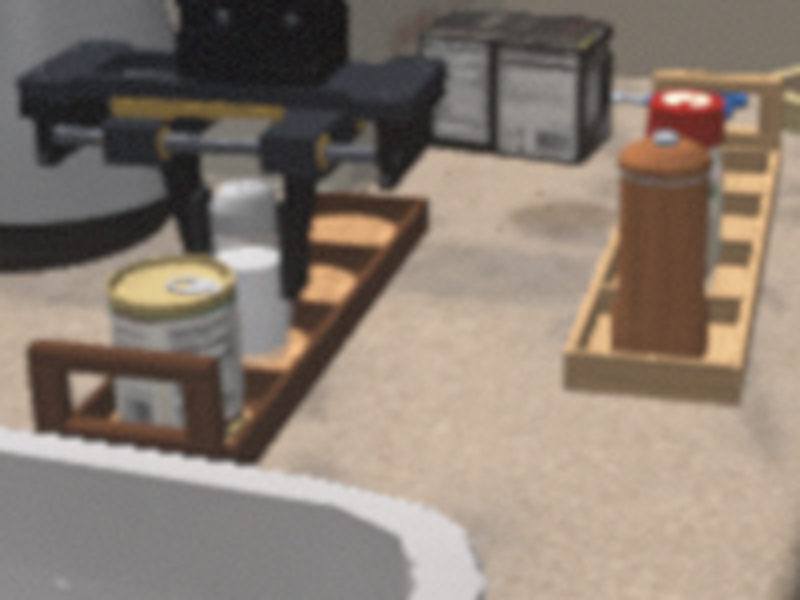

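Run:
```python
from h import *
np.set_printoptions(precision=4,suppress=True)
T=cv2.imread("pics/top0.png"); S=cv2.imread("pics/side0.png")
print("cap top plane",plane("top",tz(230,97),.099),"shoulder front",plane("top",tz(233,140),.083))
def proj(n,X):
    K,R,t=cam(n); p=K@(R@np.array(X)+t); return p[:2]/p[2]
inv=lambda n,X:(lambda p:((p[0]-134.5)*2.96-.5,(p[1]-104.5)*2.96-.5) if n=="top" else ((p[0]-139.5)*3.9-.5,(p[1]-124.5)*3.9-.5))(proj(n,X))
for c in [(.6307,.1295),(.632,.145),(.630,.126),(.632,.112)]:
    print(c,"top crop cap",inv("top",(*c,.099)),"side crop cap",inv("side",(*c,.099)),"base",inv("side",(*c,.009)),"m6 captop",(proj("side",(*c,.099))-[140,130])*4)
s=ctrl.get_state();print(s["torque"],s["joint_positions"])
```

```text
cap top plane [0.6289 0.1256 0.099 ] shoulder front [0.6036 0.1239 0.083 ]
(0.6307, 0.1295) top crop cap (np.float64(224.2728825113377), np.float64(94.18049266741113)) side crop cap (np.float64(232.25044758598506), np.float64(199.09330614981718)) base (np.float64(243.68333449058358), np.float64(363.4961839138924)) m6 captop [236.7184 182.7111]
(0.632, 0.145) top crop cap (np.float64(200.86591981596317), np.float64(91.62951520261224)) side crop cap (np.float64(215.2534873884896), np.float64(209.13627013916116)) base (np.float64(227.5921056553441), np.float64(375.872355606843)) m6 captop [219.2856 193.0116]
(0.63, 0.126) top crop cap (np.float64(229.5342484380155), np.float64(95.35322821402197)) side crop cap (np.float64(236.74544703267773), np.float64(196.95545615554184)) base (np.float64(247.95263215964968), np.float64(360.86231313633084)) m6 captop [241.3287 180.5184]
(0.632, 0.112) top crop cap (np.float64(250.8520798923804), np.float64(92.99830512696836)) side crop cap (np.float64(245.79576726400356), np.float64(187.6198719184729)) base (np.float64(256.45911562946435), np.float64(349.3153958684108)) m6 captop [250.611  170.9435]
[-0.023   0.0771 -0.0008] [ 0.3532  0.5781 -0.7875  1.6359  0.4457  1.1162 -0.4519]
```

The cap sits where a shaker at y≈0.127 should be, and the shaker is upright with the pads within 4 mm of its axis. Lifting a little to test.

The manual's scale: shifts go in units of 5 mm. Converting my numbers, -0.03 m is -6, -0.025 m is -5.

{"name": "inch_along", "arguments": {
  "deltas": [
    [0,0,-0.6,0,0],
    [0,0,-1.6,0,0],
    [0,0,-3,0,0],
    [0,0,-5,0,0],
    [0,0,-6,0,0],
    [0,0,-6,0,0]
  ]
}}

```text
time: 16.45
position: [0.6311, 0.1297, 0.0745]
tool_rot: [2.106, 2.329, 0.003]
ft_force: [0.0, -0.1, -0.9]
grip_width: 0.45
grip_force: 29.6
```

Run:
```python
from h import *
a=ctrl.get_image("side")[130:240,140:260,::-1]
cv2.imwrite("pics/m7.png",cv2.resize(a,(654,600),interpolation=2))
print(ctrl.get_state()["grip_width"])
```

```text
0.455634646185796
```

View pics/m7.png

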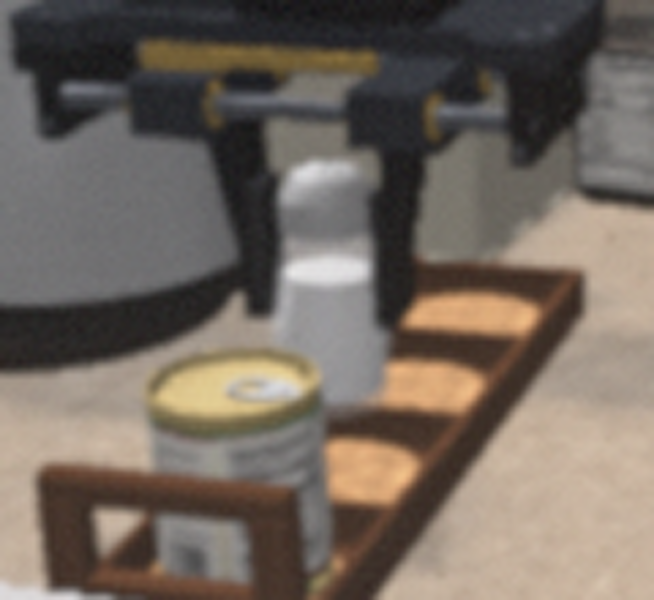

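Lifted clean and upright. The glass tapers, being wider at the foot, which explains the narrow reading. Carrying it over.

Scaled: -0.095 m is -19, -0.085 m is -17.

{"name": "inch_along", "arguments": {
  "deltas": [
    [0,0,-6,0,0],
    [0,0,-12,0,0],
    [0,0,-17,0,0],
    [0,0,-19,0,0],
    [0,0,-19,0,0],
    [0,0,-19,0,0]
  ]
}}

```text
time: 17.1
position: [0.6295, 0.129, 0.1666]
tool_rot: [-2.106, -2.33, 0.003]
ft_force: [-0.1, -0.2, -2.2]
grip_width: 0.449
grip_force: 29.6
```

```bash
python3 go.py .4516 -.0986 .165 1.67
```

```text
17.1 [0.6295 0.129  0.1666] yaw 1.672 shift [-0.2086 -0.2     0.0021] turn 0.002 j7 -0.39 F [-0.1 -0.2 -2.2]
```

{"name": "inch_along", "arguments": {
  "deltas": [
    [-2,-2,0,0,0],
    [-6,-6,0,0,0],
    [-12,-12,0,0,0],
    [-18,-17.6,0,0,0],
    [-24,-23.2,0,0,0],
    [-30,-28.8,0,0,0],
    [-35,-34,0,0,0],
    [-39,-38,0,0,0],
    [-41.2,-39.8,0,0,0],
    [-41.72,-40.2,0,0,0],
    [-41.72,-40.2,0,0,0],
    [-41.72,-40.2,0,0,0]
  ]
}}

```text
time: 18.3
position: [0.4516, -0.0972, 0.1676]
tool_rot: [-2.104, -2.332, -0.001]
ft_force: [-0.1, 0.3, -1.0]
grip_width: 0.446
grip_force: 29.6
```

```bash
python3 go.py .4516 -.0986 .042 1.67
```

```text
18.3 [ 0.4516 -0.0972  0.1676] yaw 1.673 shift [-1.600e-03 -1.000e-04  1.256e-01] turn 0.003 j7 0.28 F [-0.1  0.3 -1. ]
```

{"name": "inch_along", "arguments": {
  "deltas": [
    [0,0,6,0,0],
    [0,0,12,0,0],
    [0,0,18,0,0],
    [0,0,21,0,0],
    [0,0,23,0,0],
    [0,0,24,0,0],
    [0,0,24.4,0,0],
    [0,0,24.8,0,0],
    [0,0,24.8,0,0]
  ]
}}

```text
time: 19.2
position: [0.4518, -0.0985, 0.0445]
tool_rot: [2.106, 2.33, 0.0]
ft_force: [-0.2, 0.3, -1.3]
grip_width: 0.45
grip_force: 29.6
```

Scaled: 0.003 m is 0.6, 0.0045 m is 0.9.

{"name": "inch_along", "arguments": {
  "deltas": [
    [0,0,0.4,0,0],
    [0,0,0.6,0,0],
    [0,0,0.8,0,0],
    [0,0,0.9,0,0],
    [0,0,0.9,0,0]
  ]
}}

```text
time: 19.7
position: [0.4515, -0.0985, 0.04]
tool_rot: [2.106, 2.33, -0.001]
ft_force: [-2.3, 0.3, 4.4]
grip_width: 0.452
grip_force: 30.0
```

Scaled: -0.125 m is -25, -0.09 m is -18.

{"name": "inch_along", "arguments": {
  "deltas": [
    [0,0,0,0,0.95],
    [0,0,0,0,0.95],
    [0,0,0,0,0.95],
    [0,0,-4,0,0.95],
    [0,0,-10,0,0.95],
    [0,0,-18,0,0.95],
    [0,0,-25,0,0.95],
    [0,0,-25,0,0.95],
    [0,0,-25,0,0.95]
  ]
}}

```text
time: 20.6
position: [0.4517, -0.0987, 0.165]
tool_rot: [2.105, 2.329, -0.0]
ft_force: [-0.1, -1.1, -0.9]
grip_width: 0.945
grip_force: 0.0
```

```bash
python3 go.py .626 .208 .155 1.67
```

```text
20.6 [ 0.4517 -0.0987  0.165 ] yaw 1.672 shift [0.2876 0.2043 0.0098] turn 0.002 j7 0.28 F [-0.1 -1.1 -0.9]
```

Scaled: 0.2876 m is 57.52, 0.2043 m is 40.86.

{"name": "inch_along", "arguments": {
  "deltas": [
    [57.52,40.86,0,0,0.95],
    [57.52,40.86,0,0,0.95],
    [57.52,40.86,0,0,0.95],
    [57.52,40.86,0,0,0.95],
    [57.52,40.86,0,0,0.95],
    [57.52,40.86,0,0,0.95],
    [57.52,40.86,0,0,0.95],
    [57.52,40.86,0,0,0.95],
    [57.52,40.86,0,0,0.95],
    [57.52,40.86,0,0,0.95]
  ]
}}

```text
time: 21.6
position: [0.6249, 0.2068, 0.163]
tool_rot: [-2.107, -2.33, 0.004]
ft_force: [0.1, -1.4, -0.0]
grip_width: 0.952
grip_force: 0.0
```

```bash
python3 go.py .626 .208 .037 1.67
```

Run:
```python
from h import *
a=ctrl.get_image("side")[90:270,140:340,::-1]; b=ctrl.get_image("top")[100:280,130:330,::-1]
cv2.imwrite("pics/m8.png",np.hstack([cv2.resize(a,(400,360)),cv2.resize(b,(400,360))]))
```

```text
21.6 [0.6249 0.2068 0.163 ] yaw 1.671 shift [0.0013 0.0015 0.126 ] turn 0.001 j7 -0.55 F [ 0.1 -1.4 -0. ]
```

View pics/m8.png

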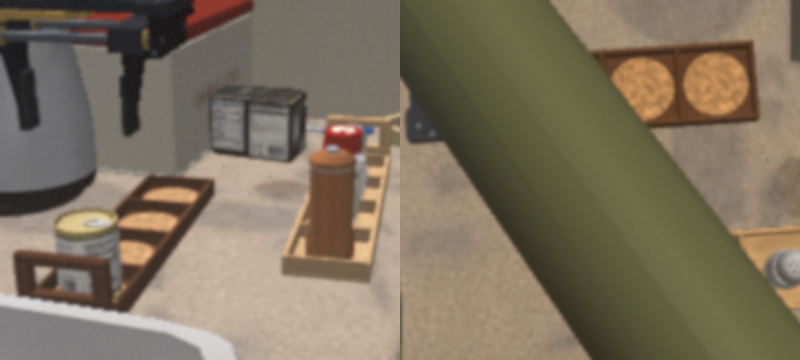

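The salt shaker stands upright in its bay (top panel about (785,268)) and the open fingers are over the tin. Descending.

Scaled: 0.128 m is 25.6, 0.125 m is 25.

{"name": "inch_along", "arguments": {
  "deltas": [
    [0,0.2,6,0,0.95],
    [0,0.2,12,0,0.95],
    [0,0.2,17,0,0.95],
    [0,0.2,21,0,0.95],
    [0,0.2,23.6,0,0.95],
    [0,0.2,25,0,0.95],
    [0,0.2,25.6,0,0.95],
    [0,0.2,25.6,0,0.95]
  ]
}}

```text
time: 22.5
position: [0.6269, 0.2082, 0.0371]
tool_rot: [2.107, 2.33, 0.001]
ft_force: [0.3, 0.2, -0.3]
grip_width: 0.949
grip_force: 0.0
```

{"name": "inch_along", "arguments": {
  "deltas": [
    [0,0,0,0,0],
    [0,0,0,0,0],
    [0,0,0,0,0],
    [0,0,0,0,0],
    [0,0,0,0,0],
    [0,0,0,0,0],
    [0,0,0,0,0]
  ],
  "clamp_n": 30
}}

```text
time: 23.2
position: [0.6268, 0.2086, 0.0368]
tool_rot: [2.106, 2.331, 0.001]
ft_force: [0.1, -0.4, 2.2]
grip_width: 0.658
grip_force: 30.0
```

{"name": "inch_along", "arguments": {
  "deltas": [
    [0,0,-2,0,0],
    [0,0,-6,0,0],
    [0,0,-12,0,0],
    [0,0,-19,0,0],
    [0,0,-24,0,0],
    [0,0,-26,0,0],
    [0,0,-26,0,0],
    [0,0,-26,0,0]
  ]
}}

```text
time: 24.0
position: [0.6258, 0.2079, 0.165]
tool_rot: [-2.106, -2.33, 0.003]
ft_force: [-0.4, -0.4, -2.8]
grip_width: 0.652
grip_force: 30.0
```

```bash
python3 go.py .4598 -.1782 .165 1.67
```

```text
24.0 [0.6258 0.2079 0.165 ] yaw 1.672 shift [-0.3674 -0.2041  0.0008] turn 0.002 j7 -0.55 F [-0.4 -0.4 -2.8]
```

Scaled: -0.22 m is -44, -0.1 m is -20.

{"name": "inch_along", "arguments": {
  "deltas": [
    [-2,-1.2,0,0,0],
    [-6,-3.4,0,0,0],
    [-12,-6.6,0,0,0],
    [-20,-11.2,0,0,0],
    [-28,-15.6,0,0,0],
    [-36,-20,0,0,0],
    [-44,-24.4,0,0,0],
    [-52,-29,0,0,0],
    [-59,-32.8,0,0,0],
    [-65,-36.2,0,0,0],
    [-69.6,-38.8,0,0,0],
    [-72.4,-40.4,0,0,0],
    [-73.48,-41,0,0,0],
    [-73.48,-41,0,0,0],
    [-73.48,-41,0,0,0]
  ]
}}

```text
time: 25.5
position: [0.4597, -0.1765, 0.1662]
tool_rot: [-2.105, -2.331, -0.001]
ft_force: [0.3, 0.7, -1.9]
grip_width: 0.65
grip_force: 30.0
```

```bash
python3 go.py .4598 -.1782 .034 1.67
```

Run:
```python
from h import *
print("box foot",plane("top",tz(711,243),0),"top corner",plane("top",tz(740,235),.09))
```

```text
25.5 [ 0.4597 -0.1765  0.1662] yaw 1.673 shift [-0.0018  0.      0.1322] turn 0.003 j7 0.37 F [ 0.3  0.7 -1.9]
box foot [ 0.55625392 -0.21693953  0.        ] top corner [ 0.54686224 -0.21355123  0.09      ]
```

The box corner would be within 9 mm of the hand, so I'm turning 0.3 rad away while lowering.

{"name": "inch_along", "arguments": {
  "deltas": [
    [-0.2,0,0,-0.15,0],
    [-0.2,0,0,-0.3,0],
    [-0.2,0,6,-0.3,0],
    [-0.2,0,12,-0.3,0],
    [-0.2,0,18,-0.3,0],
    [-0.2,0,22,-0.3,0],
    [-0.2,0,24,-0.3,0],
    [-0.2,0,25.2,-0.3,0],
    [-0.2,0,25.8,-0.3,0],
    [-0.2,0,26,-0.3,0],
    [-0.2,0,26,-0.3,0]
  ]
}}

```text
time: 26.6
position: [0.4604, -0.1789, 0.0373]
tool_rot: [1.734, 2.618, -0.0]
ft_force: [0.4, 0.1, -1.8]
grip_width: 0.651
grip_force: 30.0
```

{"name": "inch_along", "arguments": {
  "deltas": [
    [0,0,0.2,0,0],
    [0,0,0.4,0,0],
    [0,0,0.5,0,0],
    [0,0,0.5,0,0]
  ]
}}

```text
time: 27.0
position: [0.4597, -0.1788, 0.0341]
tool_rot: [1.735, 2.619, -0.0]
ft_force: [-0.0, 0.1, -2.9]
grip_width: 0.654
grip_force: 30.0
```

Scaled: 0.0015 m is 0.3, 0.001 m is 0.2.

{"name": "inch_along", "arguments": {
  "deltas": [
    [0,0,0.2,0,0],
    [0,0,0.2,0,0],
    [0,0,0.3,0,0],
    [0,0,0.3,0,0]
  ]
}}

```text
time: 27.4
position: [0.4599, -0.1788, 0.0337]
tool_rot: [-1.735, -2.619, 0.002]
ft_force: [-4.2, 1.2, 9.7]
grip_width: 0.655
grip_force: 30.0
```

Touched down. Releasing and backing straight up, then clear of the view.

Scaled: -0.18 m is -36, -0.15 m is -30.

{"name": "inch_along", "arguments": {
  "deltas": [
    [0,0,0,0,1],
    [0,0,0,0,1],
    [0,0,0,0,1],
    [0,0,-4,0,1],
    [0,0,-10,0,1],
    [0,0,-20,0,1],
    [0,0,-30,0,1],
    [0,0,-36,0,1],
    [0,0,-36,0,1]
  ]
}}

```text
time: 28.3
position: [0.4626, -0.1797, 0.2172]
tool_rot: [1.73, 2.612, -0.001]
ft_force: [0.6, 0.3, 0.9]
grip_width: 0.997
grip_force: 0.0
```

```bash
python3 go.py .30 -.5 .22 1.97
```

```text
28.3 [ 0.4626 -0.1797  0.2172] yaw 1.972 shift [-0.2315 -0.2747 -0.0023] turn 0.002 j7 0.71 F [0.6 0.3 0.9]
```

Scaled: -0.275 m is -55, -0.23 m is -46.

{"name": "inch_along", "arguments": {
  "deltas": [
    [-46,-55,0,0,1],
    [-46,-55,0,0,1],
    [-46,-55,0,0,1],
    [-46,-55,0,0,1],
    [-46,-55,0,0,1],
    [-46,-55,0,0,1],
    [-46,-55,0,0,1],
    [-46,-55,0,0,1],
    [-46,-55,0,0,1],
    [-46,-55,0,0,1]
  ]
}}

```text
time: 29.3
position: [0.2974, -0.4962, 0.2116]
tool_rot: [-1.732, -2.62, -0.003]
ft_force: [-0.3, 0.1, 0.1]
grip_width: 1.001
grip_force: 0.0
```

Run:
```python
from h import *
np.set_printoptions(precision=3,suppress=True)
a=ctrl.get_image("side")[:,:,::-1]; b=ctrl.get_image("top")[:,:,::-1]
cv2.imwrite("pics/top9.png",b); cv2.imwrite("pics/side9.png",a)
cv2.imwrite("pics/m9.png",np.vstack([cv2.resize(b[195:275,210:400],(712,300)),cv2.resize(a[110:215,220:400],(514,300))[:, :].copy() if 0 else cv2.copyMakeBorder(cv2.resize(a[110:215,220:400],(514,300)),0,0,0,198,0)]))
```

```text
(no output)
```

View pics/m9.png

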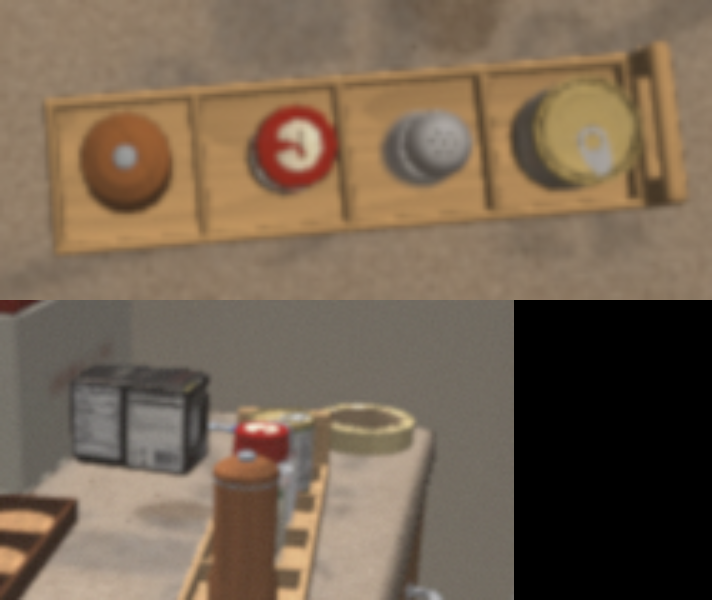

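All four stand upright in the right order: mill (125,157), jar (296,147), salt (438,143), tin (587,133), with the tin next to the handle. One check of the centres against the bays, then I hand in.

Run:
```python
from h import *
o=np.array([.4476,-.0588]); c,s=np.cos(.1017),np.sin(.1017); M=np.array([[c,-s],[s,c]])
ok=True
for n,u,v,z,b in [("mill",125,157,.12,.12),("jar",296,147,.111,.04),("salt",438,143,.096,-.04),("tin",587,133,.078,-.12)]:
    l=M.T@(plane("top",((u+.5)/3.747+209.5,(v+.5)/3.75+194.5),z)[:2]-o); d=l-[0,b]; print(n,(d*1e3).round(1)); ok&=bool(abs(d).max()<.012)
if ok: print(ctrl.close_job())
```

```text
mill [ 0.7 -0.7]
jar [-0.4 -6.2]
salt [-3.1  0.2]
tin [-2.9 -0.7]
the job is handed in; nothing more can be done
None
```

All four containers are standing upright in the new tray in the right order from its handle (tin, salt shaker, spice jar, pepper mill), each measured within about 6 mm of its bay centre, and the job was handed in at about 29 s.

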